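# Sweep a layer of cans into the retort tray

### The arm

A 6-joint arm with a two-finger parallel gripper is mounted at the origin on the work surface. World frame = base frame: x ahead of the robot, y to its left, z up, the work surface at z = 0. Lengths are in m, angles in rad, forces in N, time in s.
With the tool pointing down it reaches from about 0.275 to 0.75 m from the base axis. Payload 10.2 kg.
Tool frame: the origin (TCP) lies midway between the tips of the shut fingers; the grasp point (between the pads) lies 19 mm behind it (env.hold_point_z is the distance from the TCP to the grasp point, in m); z points along the fingers, y is the line along which they close (so a half turn about z gives the same grasp; the last joint's range is limited). The gripper opens to 85 mm and grips with 20 to 120 N. Pads are 22 mm wide; open, the fingers measure 114 mm over their backs; the gripper's body (76 mm by 85 mm) begins 54 mm behind the grasp point. The pads swing forward as they close: fully open they stand 13 mm farther back than shut.
Start: joints at [-1.535, 0.313, 1.498, -0, 1.331, -0.223], TCP at [0.134, -0.508, 0.231] pointing down, gripper open.
Joint ranges: [-2.94, 2.94], [-0.97, 2.17], [0.19, 2.56], [-1.23, 4.37], [0.02, 3.11], [-2.88, 2.88]. Speed limits (rad/s): [2.39, 2.39, 3.01, 3.14, 3.14, 3.14].

### API

Orientations are given as a unit quaternion [x, y, z, w].
In Python, from bench import env, kinematics, monitor, eyes, job gives the robot as it stands. The module is installed in compiled form; this text tells all that it offers. Calls block until the motion is done:
- env.reach(position, orientation): joint-space move of the TCP to a pose.
- env.movel(position, velocity=0.15, frame=None, guard=None): straight line of the TCP; frame=None keeps the orientation; velocity is the mean speed in m/s. With guard (N) it stops when the force on the tool has changed by that much, and returns True; else False.
- env.set_joints(angles): joint-space move.
- env.release() and env.close_gripper(effort=None): open the fingers fully, or close them until they stop; effort is the grip in N (None keeps the last).
- env.hold(seconds).
- kinematics.ik(position, orientation): joint angles nearest the present ones, or None.
- monitor.sense(): the state.
- eyes.grab_frame(name): name is "side" or "top" or "wrist"; returns a dict with "frame" (400x640x3 uint8, red, green, blue), "mtx" (3x3 intrinsics, pixels), "view" (4x4, takes a point from world to camera coordinates). Camera axes: x right, y down, z forward; pixel columns grow to the right and rows downward; lengths in m; the calibration is good to about 2 mm. A picture is of the moment at which its call begins. There is no depth.
A pose or a line that the arm cannot do raises env.MotionError and nothing moves.
- job.hand_in(): hands the job in; it is judged then, once.
The state is a dict: "clock": time; "joints": joint angles; "qvel": joint speeds; "joint_efforts": joint torques, N m; "position": TCP position; "ee_rot": TCP orientation; "contact_force": force on the tool from outside, world axes, zero at the start; "ft_torque": the same for the moment, N m; "finger_gap": opening from 0.0 (shut) to 1.0 (fully open); "gripper_force": force on a finger pad.
Only numpy, scipy, OpenCV 4.12 (cv2) and the standard library are available. Lean on these libraries where they do the work, as an engineer would, in place of code of your own. Each camera call takes 0.05 s, during which the arm holds its last target. There are 200 camera calls.

### The job

Load one layer of cans for the retort with the hand sweep loader: draw the sweep bar fully back to its stop, then stand every can from the white feed tray upright on the loading plate in front of it, one in each of the three lanes and any others as a second row, with all of them on the plate before you sweep. Slide the bar by its black grip fully forward to its end stop so that all the cans are swept onto the retort tray, then draw it fully back again. The cans must be left upright in straight rows in the retort tray, close against each other as the bar left them, and the other things on the bench must not be disturbed.

Things in the scene. Friction and masses are not known exactly. Their poses are not given: they have to be found in the camera images.
- loader: hand sweep loader, fixed on the bench: steel loading plate and, beyond it, flush and level, a perforated retort tray; floor of both 40 mm above the bench. Origin on the bench (z = 0) under the middle of the sweep bar's front face when the bar is fully back; x along the lanes from plate to tray (away from the robot, within 0.1 rad), y left. Guide rods at y = -125 and +125 mm, end blocks 64 mm high.
- plate (a point): middle of the loading plate's surface, at loader x = 76 mm, z = 40 mm. Plate: loader x = 0 to 152 mm. Three lanes along x, centred at loader y = -70, 0, +70 mm, each 66 mm wide between fins 4 mm thick and 20 mm high that run on through the tray. A lane takes two cans on the plate with finger room along x (centres at about loader x = 35 and 120 mm).
- retort_tray (a point): middle of the retort tray's floor, at loader x = 213 mm, z = 40 mm. Tray: loader x = 152 to 274 mm (inner face of its end wall), walls 26 mm high, two cans deep in each of the same three lanes. Row lines of swept cans: loader x = 181 and 239 mm.
- sweep_bar (a joint): position of the sweep bar (m): 0 = fully back at its stop near the robot, 0.152 = fully forward at its end stop, at the tray's edge. Slides along loader +x, stays where left, takes about 3 N plus the push of the cans. Its front face (one paddle a lane) is at loader x = joint value; cross beam 236 mm long, 16 mm deep behind the face, top 70 mm above the bench. Starts partly forward, over the plate.
- sweep_grip (a point): point to pinch on the sweep bar's upright black grip with a red band, 104 mm above the bench. The grip is 22 mm along the slide, 30 mm across, from 68 to 124 mm above the bench, in the middle of the bar, 42 mm behind its front face. Best pinched from above across its 30 mm width (fingers closing along loader y).
- feed_tray: white shallow tray the cans start in, fixed, 200 x 240 mm outside (x, y), floor 6 mm thick, walls 26 mm high. Left or right of the loader. Origin at the centre of its underside.
- logger: blue upright cylinder (temperature logger), 24 mm wide, 50 mm tall, fixed in the feed tray among the cans; leave it alone. Origin at the centre of its underside.
- can_a: sealed gold can with a red band, 58 mm diameter, 75 mm tall, about 0.22 kg, upright at the start in the feed tray; may be absent (4 to 6 of the six are there). Origin at the centre of its underside, z up along its axis.
- can_b: sealed gold can with a red band, 58 mm diameter, 75 mm tall, about 0.22 kg, upright at the start in the feed tray; may be absent (4 to 6 of the six are there). Origin at the centre of its underside, z up along its axis.
- can_c: sealed gold can with a red band, 58 mm diameter, 75 mm tall, about 0.22 kg, upright at the start in the feed tray; may be absent (4 to 6 of the six are there). Origin at the centre of its underside, z up along its axis.
- can_d: sealed gold can with a red band, 58 mm diameter, 75 mm tall, about 0.22 kg, upright at the start in the feed tray; may be absent (4 to 6 of the six are there). Origin at the centre of its underside, z up along its axis.
- can_e: sealed gold can with a red band, 58 mm diameter, 75 mm tall, about 0.22 kg, upright at the start in the feed tray; may be absent (4 to 6 of the six are there). Origin at the centre of its underside, z up along its axis.
- can_f: sealed gold can with a red band, 58 mm diameter, 75 mm tall, about 0.22 kg, upright at the start in the feed tray; may be absent (4 to 6 of the six are there). Origin at the centre of its underside, z up along its axis.
- bowl: black plastic bowl, 110 mm wide, 60 mm tall; leave it alone. Origin at the centre of its underside.
- paper_roll: white paper roll standing on end, 100 mm wide, 100 mm tall; leave it alone. Origin at the centre of its underside.
- fitting: brass hose fitting, 40 mm wide, 50 mm tall; leave it alone. Origin at the centre of its underside.
- jar: small clear jar, 56 mm wide, 70 mm tall; leave it alone. Origin at the centre of its underside.
- tote: yellow perforated tote, fixed, 210 x 250 mm (rim 268 mm), 110 mm tall, on the other side of the loader from the feed tray. Origin at the centre of its underside; leave it alone.
Not all that is in view belongs to the job. What is shaped like the can_a but blue is not meant.

How it is judged:
By the outcome, as a careful person would: the job done as asked, in the order asked, and still so for the second after the job is handed in, with the robot touching nothing.
Of can_a, can_b, can_c, can_d, can_e, can_f only 4 to 6 are there at a start; the rules pass over those that are not, and their reading is None.
At some moment in a run one of can_a, can_b, can_c, can_d, can_e, can_f may be knocked a few centimetres aside while the robot is not near it.
It also fails if it takes over 210 s, if anything falls off the work surface, if the arm or the gripper's body presses on something with over 40 N, if the wrist force passes 120 N, or if a joint passes its speed limit or range.

## Working session

There is one attempt and no reset: what is moved stays moved. The work goes in short steps, each a Python script; the robot and the scene stay as the last script left them, time stands still between calls to the robot, and variables do not carry over. Pictures are saved under pics/ and viewed, at most 14 in all, crops included, and the job is handed in when it is done.

```bash
mkdir -p pics; ls; python3 - <<'E'
from bench import env,monitor,eyes
import cv2
for n in("top","side"):
    f=eyes.grab_frame(n); cv2.imwrite(f"pics/{n}0.png",f["frame"][:,:,::-1]); print(n,f["mtx"].round(1).tolist(),f["view"].round(3).tolist())
print(monitor.sense())
E
```

```text
pics
top [[445.7, 0.0, 322.1], [0.0, 445.7, 200.9], [0.0, 0.0, 1.0]] [[-0.014, -1.0, 0.02, -0.018], [-0.997, 0.012, -0.075, 0.551], [0.074, -0.021, -0.997, 1.365], [0.0, 0.0, 0.0, 1.0]]
side [[463.3, 0.0, 313.5], [0.0, 463.3, 206.1], [0.0, 0.0, 1.0]] [[0.987, -0.162, -0.017, -0.554], [-0.098, -0.507, -0.857, 0.144], [0.13, 0.847, -0.516, 1.397], [0.0, 0.0, 0.0, 1.0]]
{'clock': 0.1, 'joints': array([-1.53538272e+00,  3.13371262e-01,  1.49835260e+00, -1.05719127e-05,
        1.33101862e+00, -2.23417129e-01]), 'qvel': array([ 0.00081712, -0.00189143, -0.00307914, -0.00150604,  0.00334383,
       -0.00092525]), 'joint_efforts': array([ 2.69346696e-03, -4.12898505e+01, -2.60140926e+01, -1.29599939e-04,
        3.01699401e-03,  3.92811501e-06]), 'position': array([ 0.13434247, -0.50728005,  0.23080717]), 'ee_rot': array([ 9.91637186e-01,  1.29055647e-01,  4.88519986e-05, -5.72857333e-04]), 'contact_force': array([-0.50206798, -0.07706766, -0.8466527 ]), 'ft_torque': array([0.03860319, 0.05231346, 0.0379915 ]), 'gripper_force': 0.0, 'finger_gap': 1.0024274663904538}
```

View pics/top0.png

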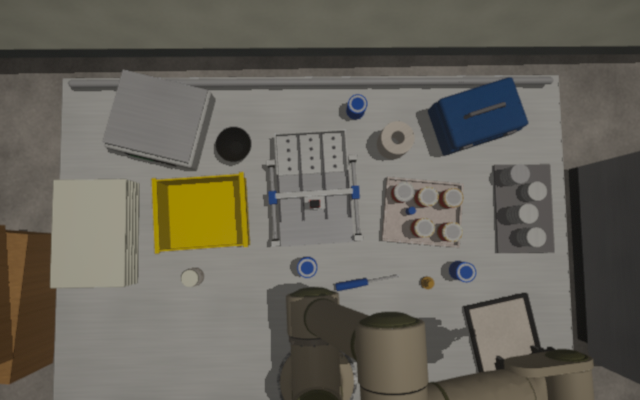

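View pics/side0.png

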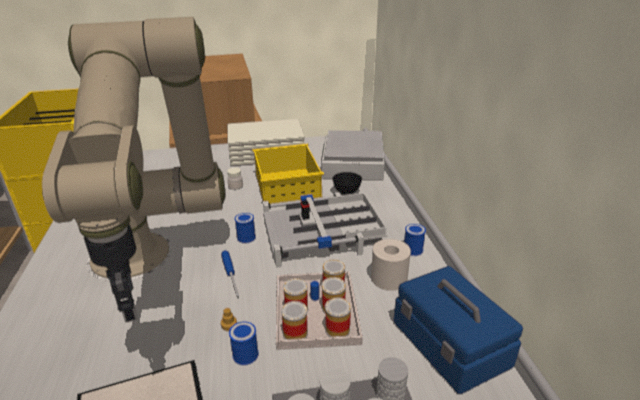

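The top view shows five red/gold cans in the feed tray at (403,191), (428,197), (453,198), (425,229) and (452,231), with the logger at (411,211). Things that could be mistaken for them:
- blue cans at (357,106), (307,267) and (462,271)
- grey cans in the grey box, around (515–535, 175–237)
- the paper roll at (397,138)
- the jar at (190,278)

The sweep bar runs from (272,197) to (356,191), with its grip at (315,204). I choose the five gold cans in the white tray and will check them up close with the wrist camera.

```bash
cat > h.py <<'E'
from bench import env,kinematics,monitor,eyes,job
import numpy as np, cv2
def ray(f,u,v,z):
    V=f["view"];R,t=V[:3,:3],V[:3,3];c=-R.T@t
    d=R.T@np.linalg.inv(f["mtx"])@np.array([u,v,1.]); return c+d*(z-c[2])/d[2]
def quat(a):  # tool down, finger-closing line (tool y) at angle a from world y
    # tool x axis at angle a; Rz(a)*Rx(pi)
    return np.array([np.cos(a/2),np.sin(a/2),0,0])
def save(f,n): cv2.imwrite(f"pics/{n}.png",f["frame"][:,:,::-1])
E
python3 - <<'E'
from h import *
f=eyes.grab_frame("top")
for p in [(403,191),(428,197),(453,198),(425,229),(452,231)]: print("can",ray(f,*p,.081).round(3))
print("log",ray(f,411,211,.056).round(3))
for p in [(271,162),(351,159),(276,242),(358,237)]: print("blk",ray(f,*p,.064).round(3))
print("grip",ray(f,315,204,.124).round(3))
for p in [(388,179),(462,184),(459,245),(383,241)]: print("tray",ray(f,*p,.026).round(3))
s=monitor.sense(); print(2*np.arctan2(s["ee_rot"][1],s["ee_rot"][0]))
env.reach([.42,-.25,.40],quat(0.))
w=eyes.grab_frame("wrist"); save(w,"w0"); print(w["view"].round(3).tolist(),w["mtx"].tolist(),monitor.sense()["joints"])
E
```

```text
can [ 0.573 -0.266  0.081]
can [ 0.554 -0.341  0.081]
can [ 0.55  -0.416  0.081]
can [ 0.459 -0.329  0.081]
can [ 0.452 -0.409  0.081]
log [ 0.514 -0.294  0.056]
blk [0.668 0.129 0.064]
blk [ 0.674 -0.114  0.064]
blk [0.427 0.115 0.064]
blk [ 0.438 -0.13   0.064]
grip [ 0.535 -0.003  0.124]
tray [ 0.617 -0.232  0.026]
tray [ 0.598 -0.463  0.026]
tray [ 0.409 -0.447  0.026]
tray [ 0.424 -0.211  0.026]
0.2587649481526739
[[-0.0, -1.0, -0.0, -0.249], [-0.962, 0.0, 0.271, 0.322], [-0.271, 0.001, -0.962, 0.654], [0.0, 0.0, 0.0, 1.0]] [[284.4658228323026, 0.0, 319.3791965413864], [0.0, 284.4658228323026, 197.13206791905768], [0.0, 0.0, 1.0]] [-7.78611009e-01  1.74560921e-01  1.24537917e+00 -1.32792899e-04
  1.72274915e+00  7.93197191e-01]
```

View pics/w0.png

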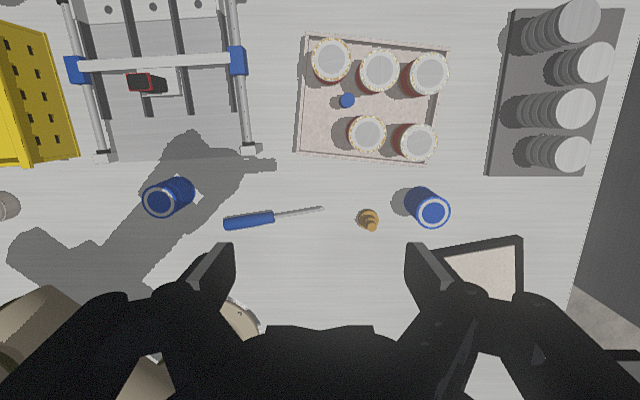

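The wrist picture confirms five gold-rimmed red cans at about (332,60), (379,71), (427,74), (367,133) and (415,142), and the blue logger at (347,100). The loader is at upper left with its bar at (155,62). Next are close views of both.

```bash
python3 - <<'E'
from h import *
import pickle
env.reach([.42,-.34,.30],quat(0.)); env.hold(.3)
a=eyes.grab_frame("wrist"); save(a,"w1")
env.reach([.40,0.,.34],quat(0.)); env.hold(.3)
b=eyes.grab_frame("wrist"); save(b,"w2")
pickle.dump((a,b),open("ab.pkl","wb"))
x=np.vstack([a["frame"][0:270,100:560],b["frame"][0:300,100:560]])[:,:,::-1]
cv2.imwrite("pics/w12.png",x)
E
```

```text
(no output)
```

View pics/w12.png

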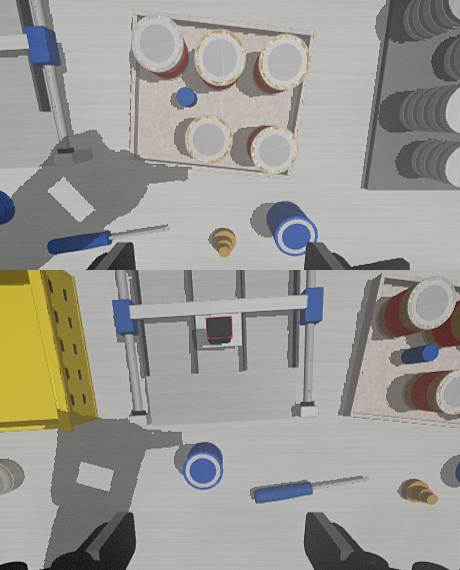

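The upper crop shows the five lids clearly. The lower crop shows the bar, with the grip top near (219,327), and the two near end blocks at (138,413) and (309,411). I'll fit the cans, grip and loader yaw next.

```bash
cat >> h.py <<'E'
def cans(f,z=.081,r=.029,box=None):
    g=cv2.GaussianBlur(cv2.cvtColor(f["frame"],cv2.COLOR_RGB2GRAY),(3,3),0)
    h=(f["view"]@np.array([.5,0,z,1]))  # rough depth for radius
    c=-f["view"][:3,:3].T@f["view"][:3,3]
    R=f["mtx"][0,0]*r/(c[2]-z)
    cs=cv2.HoughCircles(g,cv2.HOUGH_GRADIENT_ALT,1,R*1.2,param1=200,param2=.6,minRadius=int(R*.75),maxRadius=int(R*1.15))
    out=[]
    if cs is not None:
        for u,v,q in cs[0]: out.append((*ray(f,u,v,z)[:2],q/R,u,v))
    return np.array(out).round(3)
def grip(f):
    r=f["frame"].astype(int); m=((r[...,0]>110)&(r[...,1]<60)&(r[...,2]<60)).astype(np.uint8)
    return m
def blue(f,zs=.064):
    hsv=cv2.cvtColor(f["frame"],cv2.COLOR_RGB2HSV)
    m=cv2.inRange(hsv,(105,120,60),(125,255,255)); n,l,s,c=cv2.connectedComponentsWithStats(m)
    return [(c[i].round(1),s[i]) for i in range(1,n) if s[i,4]>60]
E
python3 - <<'E'
from h import *
import pickle
a,b=pickle.load(open("ab.pkl","rb"))
print(cans(a)); 
for c,s in blue(b): print("blue",c,s,ray(b,*c,.064).round(3))
for c,s in blue(a): print("blueA",c,s,ray(a,*c,.056).round(3))
for p in [(319,57),(238,143),(409,141)]: print(p,b["frame"][p[1],p[0]],ray(b,*p,.124 if p[1]<100 else .064).round(4))
m=grip(b); n,l,s,c=cv2.connectedComponentsWithStats(m); print([(s[i],c[i].round(1)) for i in range(1,n) if s[i,4]>5])
E
python3 -c "
import cv2;x=cv2.imread('pics/w2.png')[0:170,200:440];cv2.imwrite('pics/w2c.png',cv2.resize(x,None,fx=3,fy=3))"
```

```text
[[ 4.93e-01 -5.89e-01  9.42e-01  5.24e+02  1.13e+02]
 [ 4.62e-01 -2.57e-01  9.58e-01  2.54e+02  1.39e+02]
 [ 5.56e-01 -3.38e-01  9.01e-01  3.19e+02  5.70e+01]
 [ 4.62e-01 -3.27e-01  9.48e-01  3.10e+02  1.39e+02]
 [ 3.43e-01  2.70e-02  9.25e-01  5.10e+01  2.27e+02]
 [ 3.30e-01 -4.42e-01  8.92e-01  3.94e+02  2.36e+02]
 [ 5.72e-01 -2.66e-01  9.01e-01  2.56e+02  4.10e+01]
 [ 5.41e-01 -3.00e-02  9.13e-01  5.70e+01  7.00e+01]
 [ 5.52e-01 -4.15e-01  9.08e-01  3.85e+02  6.00e+01]
 [ 3.66e-01 -3.40e-02  9.60e-01  9.20e+01  2.11e+02]
 [ 4.49e-01 -4.07e-01  9.69e-01  3.73e+02  1.49e+02]
 [ 5.05e-01 -6.50e-01  9.83e-01  5.76e+02  1.03e+02]
 [ 5.59e-01 -6.58e-01  9.45e-01  5.94e+02  5.40e+01]
 [ 7.90e-02 -6.30e-02  9.84e-01  1.48e+02  3.80e+02]]
blue [413.8  34. ] [405  17  18  34 538] [ 0.573 -0.124  0.064]
blue [222.4  45.7] [213  29  21  34 538] [0.559 0.13  0.064]
blue [529.9  82. ] [522  74  17  17 213] [ 0.514 -0.288  0.064]
blue [302.5 197. ] [283 181  40  38 231] [0.35  0.026 0.064]
blue [302.3 200.4] [290 189  26  24 496] [0.345 0.027 0.064]
blue [613.2 211. ] [595 193  41  39 240] [ 0.327 -0.455  0.064]
blue [615.3 212.9] [602 201  27  25 483] [ 0.324 -0.459  0.064]
blue [382.9 223.9] [355 214  57  19 468] [ 0.306 -0.099  0.064]
blueA [137.5  44. ] [124  26  27  37 708] [ 0.574 -0.115  0.056]
blueA [285.1  96.1] [277  87  18  19 245] [ 0.514 -0.295  0.056]
blueA [ 83.5 210.6] [  33  189   82   54 1829] [ 0.359 -0.001  0.056]
blueA [ 54.1 222.5] [ 40 210  29  26 587] [0.34  0.046 0.056]
blueA [393.2 232.4] [374 216  43  40 231] [ 0.325 -0.447  0.056]
blueA [395.7 236.1] [382 224  28  25 549] [ 0.319 -0.451  0.056]
blueA [178.1 242.4] [147 231  65  23 845] [ 0.309 -0.13   0.056]
(319, 57) [65 65 67] [0.5341 0.001  0.124 ]
(238, 143) [61 61 63] [0.4314 0.1188 0.064 ]
(409, 141) [187 187 184] [ 0.4342 -0.1292  0.064 ]
[]
```

View pics/w2c.png

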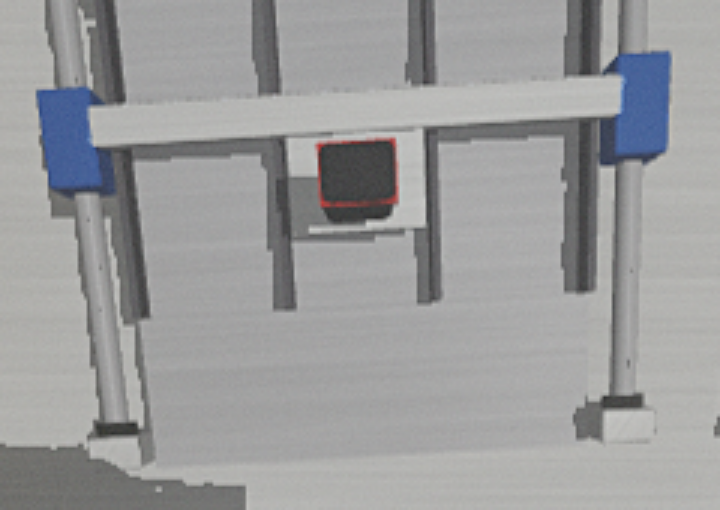

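The crop shows the grip top at image (319,57), the beam edges running from (230,35) to (407,25), and the end blocks at (238,147) and (409,141). I'll compute the yaw, pinch the grip and pull it back under guard.

```bash
python3 - <<'E'
from h import *
import pickle
a,b=pickle.load(open("ab.pkl","rb"))
c=lambda x,y:(200+x/3,y/3)
def yaw(p,q,z):
    P,Q=ray(b,*p,z),ray(b,*q,z); d=P-Q; return P[:2].round(4),Q[:2].round(4),np.arctan2(-d[0],d[1]).round(4)
print("front",yaw(c(90,105),c(622,75),.07)); print("back",yaw(c(90,145),c(622,115),.07))
yw=.055
g=ray(b,*c(357,172),.124)[:2]; print(g)
q=quat(yw); ex=np.array([np.cos(yw),np.sin(yw)])
# grip top is .124; grasp point target z .104 -> tcp z = .085
z=.085+0.003
env.reach([*g,.22],q); print(monitor.sense()["joints"].round(2))
print(env.movel([*g,z],.1,guard=15)); env.close_gripper(40)
s=monitor.sense(); print(s["position"],s["finger_gap"],s["contact_force"],s["gripper_force"])
w=eyes.grab_frame("side"); save(w,"s1")
E
```

```text
front (array([0.5703, 0.1167]), array([ 0.5817, -0.1127]), np.float64(0.0499))
back (array([0.5546, 0.118 ]), array([ 0.5663, -0.114 ]), np.float64(0.0505))
[0.53378948 0.00103844]
[-0.22  0.34  1.49 -0.    1.31  1.3 ]
False
[5.34101395e-01 2.09127518e-04 8.83383348e-02] 0.34373279238577636 [ 0.19109042 -5.29591967  2.33678564] 43.303831815719604
```

```bash
python3 - <<'E'
from h import *
yw=.051; ex=np.array([np.cos(yw),np.sin(yw),0])
p=monitor.sense()["position"]
try: r=env.movel(p-ex*.16,.05,guard=18)
except env.MotionError as e: print(e); r=None
s=monitor.sense(); d=s["position"]-p; print(r,s["position"],d, np.linalg.norm(d),s["contact_force"],np.arctan2(-d[1],-d[0]),s["gripper_force"])
env.hold(.3); print(monitor.sense()["contact_force"])
E
```

```text
True [ 0.43859262 -0.00496639  0.08849398] [-0.0955046  -0.00518011  0.00015711] 0.0956451050226122 [1.76144795 1.15930488 1.47579913] 0.05418633236003625 46.54415845870972
[-1.15225618  1.13505097  6.44469894]
```

```bash
python3 - <<'E'
from h import *
import pickle
yw=.052; ex=np.array([np.cos(yw),np.sin(yw),0])
p=monitor.sense()["position"]
r=env.movel(p-ex*.02,.03,guard=22)
s=monitor.sense(); print(r,s["position"],s["position"]-p)
env.hold(.2); print(monitor.sense()["position"],monitor.sense()["contact_force"])
env.release(); env.hold(.2); p=monitor.sense()["position"]
print(p); env.movel([p[0],p[1],.25],.15)
env.reach([.35,0.,.30],quat(0.)); env.hold(.3); b=eyes.grab_frame("wrist"); 
env.reach([.42,0.,.36],quat(0.)); env.hold(.3); b2=eyes.grab_frame("wrist"); t=eyes.grab_frame("top")
pickle.dump((b,b2,t),open("bb.pkl","wb")); save(t,"t2")
x=np.vstack([cv2.resize(b["frame"][0:200,180:460],None,fx=1.5,fy=1.5),cv2.resize(b2["frame"][0:200,180:460],None,fx=1.5,fy=1.5)])[:,:,::-1]
cv2.imwrite("pics/bb.png",x)
E
```

```text
True [ 0.43865725 -0.00495287  0.0884788 ] [ 8.30171274e-05  3.00140703e-05 -4.91003111e-06]
[ 0.43865088 -0.00494489  0.08847682] [2.44588898 1.45266774 2.50256799]
[ 0.43849589 -0.00496455  0.08844191]
```

View pics/bb.png

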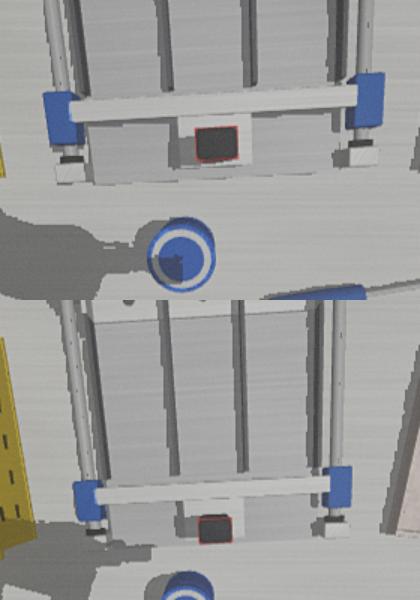

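Both views show the bar fully back, its blue carriages against the end blocks. I'll compute the loader frame from the beam's front edge, the fins and the plate/tray seam.

```bash
python3 - <<'E'
from h import *
import pickle
b,b2,t=pickle.load(open("bb.pkl","rb"))
c=lambda x,y:(180+x/1.5,y/1.5)
def seg(f,p,q,z,n):
    P,Q=ray(f,*p,z)[:2],ray(f,*q,z)[:2]; d=P-Q; print(n,P.round(4),Q.round(4),((P+Q)/2).round(4),np.arctan2(-d[0],d[1]).round(4))
seg(b,c(76,100),c(357,86),.07,"front b"); seg(b2,c(98,189),c(325,178),.07,"front b2")
seg(b2,c(95,22),c(310,8),.04,"seam b2")
for f,n in((b,"b"),(b2,"b2")):
    B=[c_ for c_,s in blue(f) if c_[1]<150 and s[4]>200][:2]; print(n,[ray(f,*x,.06).round(4)[:2] for x in B])
seg(b,c(56+14,172),c(364,157),.064,"blk b")
print("grip",ray(b,*c(216,143),.124).round(4),ray(b2,*c(215,230),.124).round(4))
# zoom for fins
cv2.imwrite("pics/fin.png",cv2.resize(b2["frame"][0:140,220:430],None,fx=3.6,fy=3.6,interpolation=cv2.INTER_CUBIC)[:,:,::-1])
E
```

```text
front b [0.4758 0.108 ] [ 0.4862 -0.1165] [ 0.481  -0.0042] 0.0462
front b2 [0.4742 0.1104] [ 0.4847 -0.1123] [ 0.4795 -0.0009] 0.0471
seam b2 [0.628 0.11 ] [ 0.6398 -0.0944] [0.6339 0.0078] 0.0573
b [array([ 0.5118, -0.2831]), array([ 0.4783, -0.1305])]
b2 [array([ 0.4766, -0.1301]), array([0.4627, 0.1256])]
blk b [0.4204 0.1196] [ 0.4327 -0.1295] [ 0.4265 -0.0049] 0.0494
grip [ 0.4396 -0.0037  0.124 ] [ 0.4407 -0.0042  0.124 ]
```

View pics/fin.png

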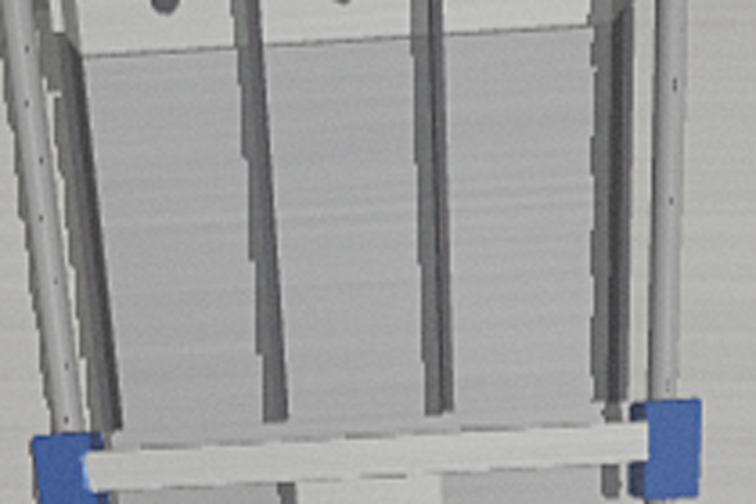

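```bash
cat >> h.py <<'E'
YW=.052; O=np.array([.481,-.0028])
def L(x,y): c,s=np.cos(YW),np.sin(YW); return O+np.array([c*x-s*y,s*x+c*y])
LOG=np.array([.514,-.294]); NOM=np.array([[.572,-.266],[.556,-.338],[.552,-.415],[.462,-.327],[.449,-.407]])
VIEW=[.42,-.34,.30]
def look(name=None):
    env.reach(VIEW,quat(YW)); env.hold(.25); f=eyes.grab_frame("wrist")
    if name: save(f,name)
    out=[]
    for c in cans(f):
        u,v=int(c[3]),int(c[4])
        if .40<c[0]<.62 and -.47<c[1]<-.21:
            h=cv2.cvtColor(f["frame"],cv2.COLOR_RGB2HSV)[v-5:v+6,u-5:u+6].reshape(-1,3).mean(0)
            if h[1]<30 and h[2]>120 and c[2]>.8:out.append(c)
    return np.array(out)
def bestyaw(p,others):
    best=None
    for a in np.arange(-.6,.61,.05):
        ax=np.array([np.cos(YW+a),np.sin(YW+a)]);ay=np.array([-ax[1],ax[0]]);m=1
        # finger closing line = ax
        for s in(1,-1):
            for r in np.linspace(.043,.058,4):
                for t in np.linspace(-.011,.011,5):
                    q=p+s*r*ax+t*ay
                    for o in others: m=min(m,np.linalg.norm(q-o)-.029)
                    m=min(m,np.linalg.norm(q-LOG)-.012)
        m=min(m,.008)-.004*abs(a)
        if best is None or m>best[0]: best=(m,a)
    return best
H=.031
def pick(p,others):
    m,a=bestyaw(p,others); q=quat(YW+a-np.pi/2)
    env.reach([*p,.19],q); r=env.movel([*p,.006+H],.12,guard=15); 
    env.close_gripper(45); s=monitor.sense(); print("pick",p,round(a,2),round(m,4),"hit",r,"gap",round(s["finger_gap"],3),s["contact_force"].round(1))
    env.movel([*p,.22],.2); return a,s["finger_gap"]
def place(x,y):
    p=L(x,y); q=quat(YW-np.pi/2)
    env.reach([*p,.20],q); r=env.movel([*p,.040+H+.001],.1,guard=8)
    s=monitor.sense(); print("place",x,y,r,s["position"].round(4),s["contact_force"].round(1),"gap",round(s["finger_gap"],3))
    env.release(); env.movel([*p,.20],.2)
E
python3 - <<'E'
from h import *
import pickle
b,b2,t=pickle.load(open("bb.pkl","rb"))
for x in(287,440): print("fin",ray(b2,220+x/3.6,400/3.6,.04).round(4),"exp",L(0.02,33).round(3))
c=np.cos(YW);s=np.sin(YW)
for x in(287,440):
    d=ray(b2,220+x/3.6,400/3.6,.04)[:2]-O; print("loader",(c*d[0]+s*d[1]).round(4),(-s*d[0]+c*d[1]).round(4))
print(monitor.sense()["clock"])
for k in [quat(YW-np.pi/2),quat(YW+np.pi/2)]:
    for p in [[.57,-.27,.05],[*L(.122,.07),.08],[*L(.033,-.07),.08]]:
        j=kinematics.ik(p,k); print(None if j is None else j.round(2))
C=look("v1"); print(C)
for i in range(len(C)): print(bestyaw(C[i,:2],np.delete(C,i,0)[:,:2]))
print(monitor.sense()["clock"])
E
```

```text
fin [0.4959 0.0317 0.04  ] exp [-1.214 32.954]
fin [ 0.4959 -0.0345  0.04  ] exp [-1.214 32.954]
loader 0.0167 0.0337
loader 0.0132 -0.0324
13.5
[-0.63  0.72  1.35 -0.    1.07  2.46]
None
[-0.36  0.48  1.69 -0.    0.97  2.73]
[-0.63  0.72  1.35 -0.    1.07 -0.68]
[-0.07  0.63  1.43 -0.    1.08 -0.12]
[-0.36  0.48  1.69 -0.    0.97 -0.41]
[[ 5.55e-01 -3.38e-01  9.42e-01  3.25e+02  5.70e+01]
 [ 5.50e-01 -4.14e-01  8.99e-01  3.90e+02  6.60e+01]
 [ 4.62e-01 -3.23e-01  9.44e-01  3.09e+02  1.38e+02]
 [ 4.50e-01 -4.06e-01  9.32e-01  3.74e+02  1.51e+02]
 [ 4.60e-01 -2.53e-01  9.34e-01  2.53e+02  1.37e+02]
 [ 5.73e-01 -2.67e-01  8.96e-01  2.64e+02  3.60e+01]]
(np.float64(0.007399999999999998), np.float64(0.1500000000000007))
(np.float64(0.007999999999999998), np.float64(5.551115123125783e-16))
(np.float64(0.006422918306874402), np.float64(-0.14999999999999958))
(np.float64(0.007999999999999998), np.float64(5.551115123125783e-16))
(np.float64(0.007999999999999998), np.float64(5.551115123125783e-16))
(np.float64(0.007400000000000002), np.float64(-0.14999999999999958))
15.1
```

```bash
sed -i 's/quat(YW+a-np.pi\/2)/quat(YW+a+np.pi\/2)/; s/quat(YW-np.pi\/2)/quat(YW+np.pi\/2)/' h.py
python3 - <<'E'
s=open('h.py').read()
s=s.replace('''            if h[1]<30 and''','''            H_=cv2.cvtColor(f["frame"],cv2.COLOR_RGB2HSV); M=np.zeros(H_.shape[:2],np.uint8); cv2.circle(M,(u,v),29,255,12)
            gold=((H_[...,1]>90)&((H_[...,0]<28)|(H_[...,0]>172))&(M>0)).sum()
            if gold>60 and''').replace('h[1]<30 and h[2]>120 and ','').replace('out.append(c)','out.append([*c,gold])')
open('h.py','w').write(s)
E
python3 - <<'E'
from h import *
C=look(); print(C.round(3).tolist())
i=int(np.argmin(np.linalg.norm(C[:,:2]-[.573,-.267],axis=1)))
pick(C[i,:2],np.delete(C,i,0)[:,:2])
f=eyes.grab_frame("wrist"); save(f,"held")
print(monitor.sense()["joints"].round(2),monitor.sense()["clock"])
E
```

```text
[[0.57, -0.267, 0.815, 263.0, 39.0, 238.0], [0.555, -0.338, 0.808, 325.0, 57.0, 132.0], [0.552, -0.414, 0.873, 390.0, 63.0, 180.0], [0.447, -0.407, 0.93, 374.0, 153.0, 100.0]]
pick [ 0.57  -0.267] -0.15 0.0074 hit False gap 0.669 [-0.2  0.3  5.2]
[-0.62  0.56  1.17  0.    1.42 -0.53] 19.6333
```

View pics/held.png

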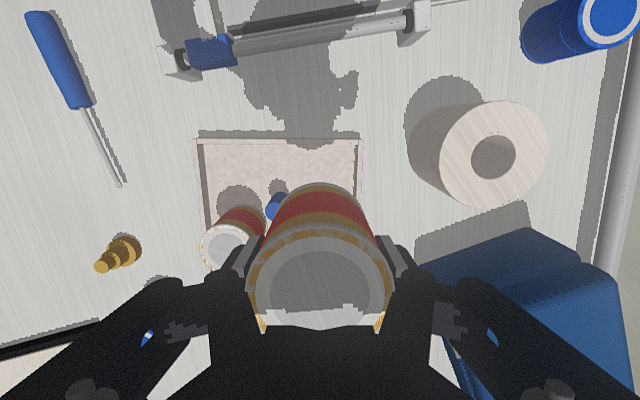

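The can is held squarely between the pads with nothing else touched. I'll place it in the right-hand lane, front row.

```bash
python3 - <<'E'
s=open('h.py').read()
s=s.replace("gold>60","gold>40"); open('h.py','w').write(s)
E
python3 - <<'E'
from h import *
place(.122,-.07)
env.reach([.50,-.06,.33],quat(YW)); env.hold(.25); f=eyes.grab_frame("wrist")
cv2.imwrite("pics/p1.png",f["frame"][0:260,180:480,::-1])
for c in cans(f,z=.115):
    d=c[:2]-O; print("loader",(d@[np.cos(YW),np.sin(YW)]).round(4),(d@[-np.sin(YW),np.cos(YW)]).round(4),c)
C=look("v2"); print(C.round(3).tolist(),monitor.sense()["clock"])
E
```

```text
place 0.122 -0.07 False [ 0.6068 -0.0664  0.0726] [ 0.2  0.6 -2. ] gap 0.668
loader 0.1225 -0.0697 [ 6.07e-01 -6.60e-02  9.14e-01  3.30e+02  8.30e+01]
loader 0.0629 -0.3119 [ 5.60e-01 -3.11e-01  9.32e-01  5.27e+02  1.35e+02]
loader -0.1068 0.0254 [3.73e-01 1.70e-02 8.31e-01 2.60e+02 2.59e+02]
loader 0.0356 -0.3746 [ 5.36e-01 -3.75e-01  9.23e-01  5.72e+02  1.57e+02]
loader -0.0226 -0.2994 [ 4.74e-01 -3.03e-01  9.13e-01  5.04e+02  2.01e+02]
loader 0.123 0.1706 [  0.595   0.174   0.919 125.     82.   ]
loader -0.3233 -0.3248 [ 1.75e-01 -3.44e-01  9.75e-01  4.87e+02  3.82e+02]
[[0.526, -0.41, 0.932, 384.0, 88.0, 109.0], [0.557, -0.339, 0.822, 326.0, 56.0, 155.0]] 26.175
```

View pics/p1.png

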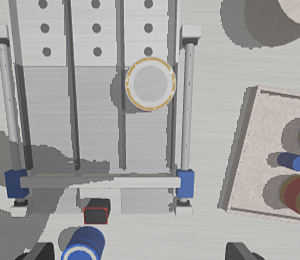

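View pics/v2.png

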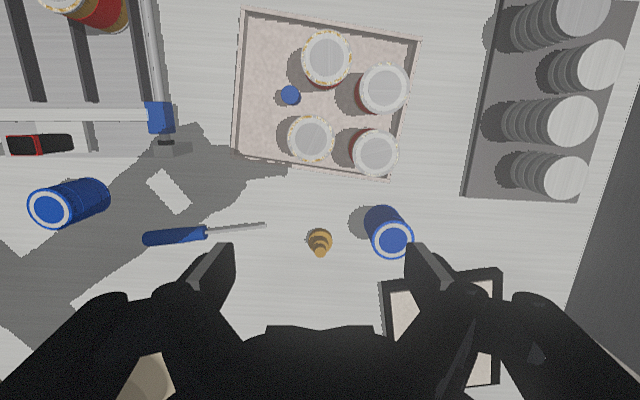

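The first can stands at loader (0.1225, −0.070), in its lane. In the tray, can C has been knocked to pixel (384,88), about (0.526, −0.410). The others are where they were: B (326,57), D (311,138), E (375,153). I'll continue, re-measuring each can around its prior.

```bash
cat >> h.py <<'E'
def find(pri,tag):
    env.reach(VIEW,quat(YW)); env.hold(.25); f=eyes.grab_frame("wrist"); save(f,tag); cs=cans(f); out=[]
    for p in pri:
        d=np.linalg.norm(cs[:,:2]-p,axis=1); i=int(d.argmin())
        ok=d[i]<.010; out.append(cs[i,:2] if ok else np.array(p)); print("find",p,cs[i,:2],round(d[i],4),ok)
    return out
E
python3 - <<'E'
from h import *
B,D,C,E=find([(.556,-.338),(.462,-.325),(.526,-.410),(.449,-.407)],"f1")
a,g=pick(B,[C,D,E])
assert .6<g<.75
place(.122,0.)
D,C,E=find([(.462,-.325),(.526,-.410),(.449,-.407)],"f2")
a,g=pick(D,[C,E])
assert .6<g<.75
place(.122,.07)
C,E=find([(.526,-.410),(.449,-.407)],"f3"); print(monitor.sense()["clock"])
E
```

```text
find (0.556, -0.338) [ 0.555 -0.34 ] 0.0022 True
find (0.462, -0.325) [ 0.463 -0.324] 0.0014 True
find (0.526, -0.41) [ 0.525 -0.409] 0.0014 True
find (0.449, -0.407) [ 0.446 -0.409] 0.0036 True
pick [ 0.555 -0.34 ] 0.15 0.0074 hit False gap 0.665 [-0.3  0.9  5.1]
place 0.122 0.0 False [0.6032 0.0035 0.0726] [ 0.  -0.1 -2. ] gap 0.669
find (0.462, -0.325) [ 0.462 -0.327] 0.002 True
find (0.526, -0.41) [ 0.525 -0.41 ] 0.001 True
find (0.449, -0.407) [ 0.449 -0.407] 0.0 True
pick [ 0.462 -0.327] -0.05 0.0078 hit False gap 0.672 [-0.6  1.7  5.7]
place 0.122 0.07 False [0.5995 0.0734 0.0726] [ 0.5  0.6 -1.3] gap 0.669
find (0.526, -0.41) [ 0.493 -0.588] 0.181 False
find (0.449, -0.407) [ 0.33  -0.442] 0.124 False
47.05
```

View pics/f3.png

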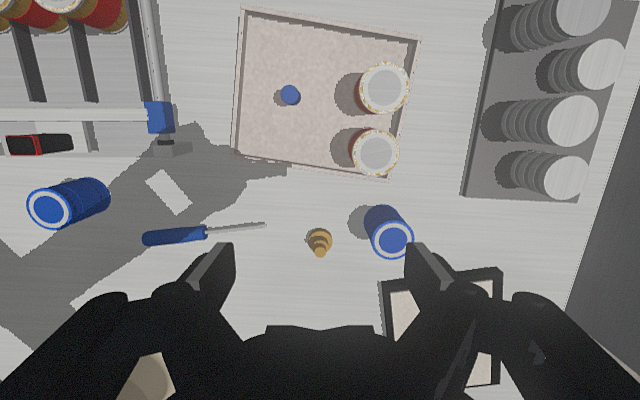

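The remaining two cans, at (384,88) and (375,153), haven't moved; only the circle detector missed them. I'll use their last measured positions.

```bash
python3 - <<'E'
from h import *
C=np.array([.525,-.410]);E=np.array([.449,-.407])
a,g=pick(C,[E]); assert .6<g<.75
place(.033,.07)
a,g=pick(E,[]); assert .6<g<.75
place(.033,-.07)
env.reach([.47,0.,.36],quat(YW)); env.hold(.25); f=eyes.grab_frame("wrist")
cv2.imwrite("pics/p5.png",f["frame"][0:280,150:490,::-1])
for c in cans(f,z=.115):
    d=c[:2]-O; x,y=(d@[np.cos(YW),np.sin(YW)]),(d@[-np.sin(YW),np.cos(YW)])
    if 0<x<.16 and abs(y)<.1: print("loader",x.round(4),y.round(4))
print(monitor.sense()["clock"])
E
```

```text
pick [ 0.525 -0.41 ] 0.6 0.0056 hit False gap 0.666 [-0.6 -0.1  5.2]
place 0.033 0.07 False [0.5106 0.0688 0.0725] [ 1.1  0.1 -2.5] gap 0.668
pick [ 0.449 -0.407] 0.0 0.008 hit False gap 0.67 [-1.7  0.7  5.1]
place 0.033 -0.07 False [ 0.5179 -0.0711  0.0725] [ 0.7  0.  -2.6] gap 0.671
loader 0.0324 -0.07
loader 0.1189 0.0727
loader 0.0326 0.0692
loader 0.1222 0.0014
loader 0.1215 -0.0696
66.45
```

View pics/p5.png

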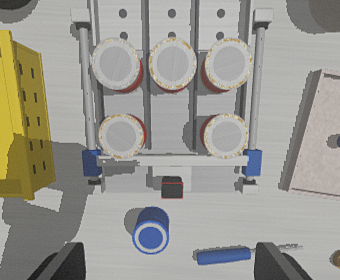

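Five cans stand on the plate, front row (117,64), (172,64), (226,64) and rear row (122,135), (225,135), with the bar fully back. Now the sweep.

```bash
python3 - <<'E'
from h import *
yw=.053; ex=np.array([np.cos(yw),np.sin(yw),0]); g=np.array([.4395,-.005,.0885]); q=quat(YW)
env.reach([g[0],g[1],.24],q); print(env.movel(g,.12,guard=15)); env.close_gripper(60)
p=monitor.sense()["position"]; print(p,monitor.sense()["finger_gap"])
def go(d,v,gd):
    r=env.movel(p+ex*d,v,guard=gd); s=monitor.sense(); e=s["position"]-p
    print(d,r,(e@ex).round(4),s["contact_force"].round(1)); return r
if not go(.06,.04,30):
    if not go(.14,.04,30): go(.158,.02,30)
f=eyes.grab_frame("top"); save(f,"t3"); print(monitor.sense()["clock"])
E
```

```text
False
[ 0.43961937 -0.00486942  0.08877055] 0.3427118913941433
0.06 False 0.0591 [-6.3  1.3  5.8]
0.14 False 0.1389 [-8.9 -0.3  7.4]
0.158 True 0.1518 [-3.   0.2  4.9]
73.6
```

```bash
python3 - <<'E'
from h import *
yw=.053; ex=np.array([np.cos(yw),np.sin(yw),0]); p=monitor.sense()["position"]
print(env.movel(p+ex*.01,.02,guard=30)); s=monitor.sense();print((s["position"]-p)@ex)
p=s["position"]
r=env.movel(p-ex*.145,.06,guard=30); print(r)
r=env.movel(p-ex*.16,.03,guard=25); print(r); s=monitor.sense();print((s["position"]-p)@ex,s["position"])
q=s["position"]; r=env.movel(q-ex*.012,.02,guard=28); print(r,(monitor.sense()["position"]-q)@ex)
env.release(); env.hold(.2); q=monitor.sense()["position"]; env.movel([q[0],q[1],.25],.12)
env.reach([.52,0.,.38],quat(YW)); env.hold(.3); f=eyes.grab_frame("wrist"); 
cv2.imwrite("pics/end.png",f["frame"][0:310,150:490,::-1])
for c in cans(f,z=.115):
    d=c[:2]-O; x,y=(d@[np.cos(YW),np.sin(YW)]),(d@[-np.sin(YW),np.cos(YW)])
    if 0<x<.3 and abs(y)<.1: print("loader",x.round(4),y.round(4))
env.reach([.30,-.25,.35],quat(0.)); save(eyes.grab_frame("top"),"t4")
print(monitor.sense()["clock"])
E
```

```text
True
5.3276669668047055e-06
False
True
-0.1519232342331272 [ 0.43945795 -0.00485903  0.08869339]
True 0.00016063143298161272
loader 0.1809 0.0695
loader 0.1253 -0.0548
loader 0.1844 0.0022
loader 0.1806 -0.0697
loader 0.239 -0.0647
81.7667
```

View pics/end.png

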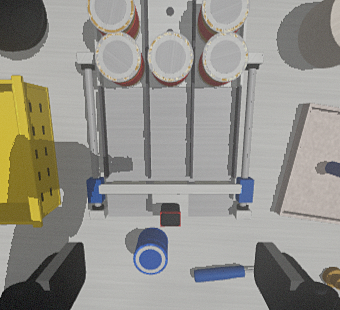

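View pics/t4.png

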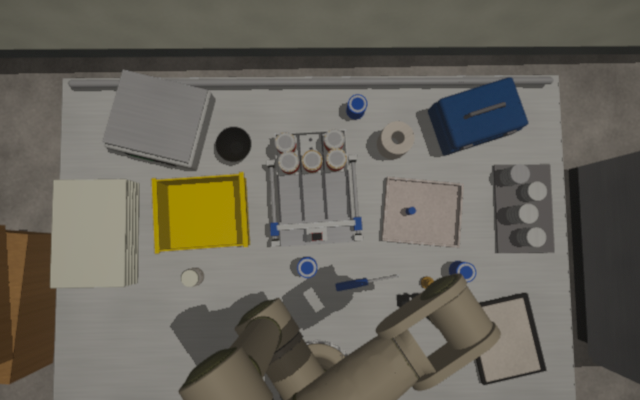

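All five cans stand upright in the retort tray: (285,143) and (335,141) at the back, (289,161), (312,160) and (337,159) at the front. The bar is fully back, the feed tray holds only the logger, and nothing else has moved. The arm is clear, at a height of 0.35 m.

```bash
python3 -c "
from h import *
print(job.hand_in())"
```

```text
the job is handed in; nothing more can be done
None
```

The job is done and handed in: all five cans were swept upright in straight rows onto the retort tray, the bar is fully back at its stop, and the closing pictures show nothing else on the bench moved.

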